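Tighten the filter holder's lid by counted quarter turns

TASK

Tighten the lid of the round filter holder: begin with the square-headed screw next to the outlet pipe on its clockwise side (seen from above) and work on clockwise round the rim, turning each of the four screws clockwise by one quarter turn for every stud on the black tally disc just inside it, and finishing each screw before you turn the next. Never back a screw off, leave the two small vials on the lid and the things around the holder standing where they are, and let go at the end.

Things in the scene. Friction and masses are not known exactly. Their poses are not given: they have to be found in the camera images.
- holder: round filter holder, fixed on the table, 196 mm across. Origin at the centre of its underside, z up; flat lid top 38 mm higher. From the port at the lid's centre (24 mm across) an outlet pipe (12 to 17 mm thick, top 84 mm up) runs out level along +x to 110 mm. Four screws stand round the rim on a circle of 78 mm radius, 45, 135, 225 and 315 degrees clockwise (seen from above) from the pipe
- pipe_end (a point): free end of the outlet pipe, on the pipe's axis, 110 mm from the holder's axis and 74 mm above the table
- screw_1_top (a point): first screw clockwise from the pipe: middle of the top of its upright square steel head, 18 mm across flats, 28 mm tall (50 to 78 mm above the table), over a round collar 24 mm across (46 to 50 mm) and a round lug 28 mm across (36 mm at its foot). Axes x, y are square to the flats and turn with the head (z up); x points along the black mark on top. Flats start at any angle
- screw_1 (a joint): angle of the first screw (rad): 0 at the start, when the small pointer on its collar stands over the black mark on its lug; grows clockwise seen from above, a quarter turn is 1.571; stiff (0.08 N m), stays where it is left; it turns freely to 7.0 and does not rise or sink
- screw_2_top (a point): second screw clockwise from the pipe: middle of the top of its upright square steel head, 18 mm across flats, 28 mm tall (50 to 78 mm above the table), over a round collar 24 mm across (46 to 50 mm) and a round lug 28 mm across (36 mm at its foot). Axes x, y are square to the flats and turn with the head (z up); x points along the black mark on top. Flats start at any angle
- screw_2 (a joint): angle of the second screw (rad): 0 at the start, when the small pointer on its collar stands over the black mark on its lug; grows clockwise seen from above, a quarter turn is 1.571; stiff (0.08 N m), stays where it is left; it turns freely to 7.0 and does not rise or sink
- screw_3_top (a point): third screw clockwise from the pipe: middle of the top of its upright square steel head, 18 mm across flats, 28 mm tall (50 to 78 mm above the table), over a round collar 24 mm across (46 to 50 mm) and a round lug 28 mm across (36 mm at its foot). Axes x, y are square to the flats and turn with the head (z up); x points along the black mark on top. Flats start at any angle
- screw_3 (a joint): angle of the third screw (rad): 0 at the start, when the small pointer on its collar stands over the black mark on its lug; grows clockwise seen from above, a quarter turn is 1.571; stiff (0.08 N m), stays where it is left; it turns freely to 7.0 and does not rise or sink
- screw_4_top (a point): fourth screw clockwise from the pipe: middle of the top of its upright square steel head, 18 mm across flats, 28 mm tall (50 to 78 mm above the table), over a round collar 24 mm across (46 to 50 mm) and a round lug 28 mm across (36 mm at its foot). Axes x, y are square to the flats and turn with the head (z up); x points along the black mark on top. Flats start at any angle
- screw_4 (a joint): angle of the fourth screw (rad): 0 at the start, when the small pointer on its collar stands over the black mark on its lug; grows clockwise seen from above, a quarter turn is 1.571; stiff (0.08 N m), stays where it is left; it turns freely to 7.0 and does not rise or sink
- tally_one_a: tally disc, black, 32 mm across, with one steel stud 10 mm wide standing on it (9 mm tall in all), fixed on the lid 40 mm from the lid's centre. It belongs to the nearest screw, 38 mm farther out; which disc is by which screw varies. Origin at the centre of its underside
- tally_one_b: tally disc, black, 32 mm across, with one steel stud 10 mm wide standing on it (9 mm tall in all), fixed on the lid 40 mm from the lid's centre. It belongs to the nearest screw, 38 mm farther out; which disc is by which screw varies. Origin at the centre of its underside
- tally_two_a: tally disc, black, 32 mm across, with two steel studs (16 mm apart) 10 mm wide standing on it (9 mm tall in all), fixed on the lid 40 mm from the lid's centre. It belongs to the nearest screw, 38 mm farther out; which disc is by which screw varies. Origin at the centre of its underside
- tally_two_b: tally disc, black, 32 mm across, with two steel studs (16 mm apart) 10 mm wide standing on it (9 mm tall in all), fixed on the lid 40 mm from the lid's centre. It belongs to the nearest screw, 38 mm farther out; which disc is by which screw varies. Origin at the centre of its underside
- vial_09: short crimped glass vial, 23 mm across, 46 mm tall, loose, standing upright on the lid near the rim between the first and second screws, its side at least 38 mm from any screw's axis; origin at the centre of its underside (38 mm above the table). Must stay where it is
- vial_10: short crimped glass vial, 23 mm across, 46 mm tall, loose, standing upright on the lid near the rim between the second and third screws, its side at least 38 mm from any screw's axis; origin at the centre of its underside (38 mm above the table). Must stay where it is
- amber_small: brown bottle, 46 mm across, 105 mm tall, loose on the table to the robot's right of the holder; origin at the centre of its underside. Must stay where it is
- septa_tin: round white tin, 66 mm across, 26 mm tall, loose on the table beyond the holder; origin at the centre of its underside. Must stay where it is. To the robot's right of it stands a tall instrument cabinet (over 0.6 m), part of the room, its near corner at about x = 0.55, y = 0.10 in the robot's frame: keep the arm clear of it
- beaker: clear beaker, 54 mm across, 68 mm tall, loose on the table to the robot's left of the holder; origin at the centre of its underside. Must stay where it is

How it is judged:
By the outcome, as a careful person would: the job done as asked, in the order asked, and still so for the second after the job is handed in, with the robot touching nothing.
It also fails if it takes over 72 s, if anything falls off the work surface, if the arm or the gripper's body presses on something with over 40 N, if the wrist force passes 120 N, or if a joint passes its speed limit or range.

ROBOT

A 6-joint arm with a two-finger parallel gripper is mounted at the origin on a cart in front of the work surface, level with it; the furniture and walls round the work are solid. World frame = base frame: x ahead of the robot, y to its left, z up, the work surface at z = 0. Lengths are in m, angles in rad, forces in N, time in s.
With the tool pointing down it reaches from about 0.3 to 0.875 m from the base axis. Payload 6.4 kg.
Tool frame: the origin (TCP) lies midway between the tips of the shut fingers; the grasp point (between the pads) lies 19 mm behind it; z points along the fingers, y is the direction in which the jaws open and shut (so a half turn about z gives the same grasp; the last joint's range is limited). The gripper opens to 85 mm and grips with 20 to 120 N. Pads are 22 mm wide; open, the fingers measure 114 mm over their backs; the gripper's body (76 mm by 85 mm) begins 54 mm behind the grasp point. The pads swing forward as they close: fully open they stand 13 mm farther back than shut.
Start: joints at [-1.436, 0.181, 1.607, -0, 1.354, -0.206], TCP at [0.192, -0.542, 0.231] pointing down, gripper open.
Joint ranges: [-2.99, 2.99], [-0.89, 2.07], [0.3, 2.58], [-1.14, 4.28], [0, 2.63], [-3.12, 3.12]. Speed limits (rad/s): [2.57, 2.57, 3.01, 3.14, 3.14, 3.14].

INTERFACE

Orientations are given as a unit quaternion [w, x, y, z].
In Python, from bench import ctrl gives the robot as it stands.
- The arm moves only by the tool apply_moves, never from a script. Its argument "plan" is a list of rows, each an object with "translation": the shift along the tool's x, y, z in m, a list of three; "angular": the turn, a rotation vector about the tool's x, y, z in rad, a list of three; "hand": the finger opening in m, from 0 to 0.0854. In form: [{"translation": [x, y, z], "angular": [rx, ry, rz], "hand": hand}, ...]. A call has 1 to 10 rows; each row shifts and turns the commanded pose from where the row before left it, along the tool's axes as they then stand; what a row does not reach is not made up. A row lasts 1/8 s, in which the tool goes at most 62.5 mm and 10.7 degrees, less where a joint would pass 70% of its speed; a pose out of reach is approached as far as the arm can. A call with a gripper value outside its range is refused whole. The fingers move at their own pace and stop on an object; the grip force is fixed at half the most. Time passes only in rows, so rows that do not move let the fingers close. It gives the time, the measured TCP pose, the force and the opening at its end, in the units of the state.
- ctrl.get_obs(): the state, without advancing time (a new reading comes with each control period).
- ctrl.camera(name): name is "scene" or "top"; returns a dict with "img" (480x640x3 uint8, red, green, blue), "K" (3x3 intrinsics, pixels), "k1" (the pictures are not rectified: a ray, as slopes to the right and down, at radius r is drawn at 1 + k1 r^2 times it, then the intrinsics apply), "eye" and "orientation" of the camera in the world. Camera axes: x right, y up, looking along -z (the intrinsics and any distortion apply to the point x, -y, -z); pixel columns grow to the right and rows downward; lengths in m; the calibration is good to about 2 mm. A picture is of the moment at which its call begins. There is no depth.
- ctrl.hand_in(): hands the job in, once; it reports no verdict.
The state is a dict: "time_s": time; "q": joint angles; "dq": joint speeds; "joint_efforts": joint torques, N m; "eef_pos": TCP position; "eef_rot": TCP orientation; "wrist_force": force on the tool from outside, world axes, zero at the start; "torque": the same for the moment, N m; "opening": opening from 0.0 (shut) to 1.0 (fully open).
Only numpy, scipy, OpenCV 4.12 (cv2) and the standard library are available. Lean on these libraries where they do the work, as an engineer would, in place of code of your own. Each camera call takes 0.05 s, during which the arm holds its last target.

## Working session

There is one attempt and no reset: what is moved stays moved. The work goes in short steps, Python scripts to look and compute and a tool call to move; the robot and the scene stay as the last step left them, time stands still between calls to the robot, and variables do not carry over. Pictures are saved under pics/ and viewed, and the job is handed in when it is done.

Besides the shell and the picture viewer there is one more tool, called after "Call:" by a JSON object that holds its "api" and its "payload", one argument or row to a line. apply_moves: Moves the arm, as the interface text tells. Its arguments: {"type":"object","properties":{"plan":{"type":"array","items":{"type":"object","properties":{"translation":{"type":"array","items":{"type":"number"}},"angular":{"type":"array","items":{"type":"number"}},"hand":{"type":"number"}}}}},"required":["plan"]}

```bash
ls; mkdir -p pics; python3 - <<'E'
from bench import ctrl
import cv2
print(ctrl.get_obs())
for n in("scene","top"):
    c=ctrl.camera(n); print(n,c["K"],c["k1"],c["eye"],c["orientation"])
    cv2.imwrite(f"pics/{n}0.png",c["img"][:,:,::-1])
E
```

```text
pics
{'time_s': 0.0, 'q': array([-1.43631341e+00,  1.81541744e-01,  1.60802054e+00, -6.65970505e-08,
        1.35386095e+00, -2.06283678e-01]), 'dq': array([-6.26170209e-04, -1.52484952e-03,  1.19648225e-05,  2.85843397e-04,
       -4.05690030e-04, -4.51299618e-06]), 'joint_efforts': array([-1.16411004e-03, -4.44871795e+01, -3.51337516e+01, -2.98156328e-04,
        9.42096405e-03, -2.47073257e-05]), 'eef_pos': array([ 0.19211673, -0.54134262,  0.23037774]), 'eef_rot': array([-9.14701807e-04,  9.85519433e-01,  1.69560044e-01,  3.28197265e-05]), 'wrist_force': array([ 0.03413624, -0.25280542,  0.47858784]), 'torque': array([ 0.0448051 , -0.01029129, -0.03059499]), 'opening': 0.9994470846374761}
scene [[435.46095565   0.         320.47148256]
 [  0.         435.46095565 235.3368413 ]
 [  0.           0.           1.        ]] -0.03327639667494373 [0.02628859 0.83672217 0.52411426] [-0.33291571 -0.17862215  0.46169038  0.80256043]
top [[613.69895071   0.         321.98494338]
 [  0.         613.69895071 232.60766966]
 [  0.           0.           1.        ]] -0.07356186970003077 [0.45240741 0.31187559 1.13213911] [-0.69844778 -0.02291107  0.02245351  0.71494169]
```

View pics/scene0.png

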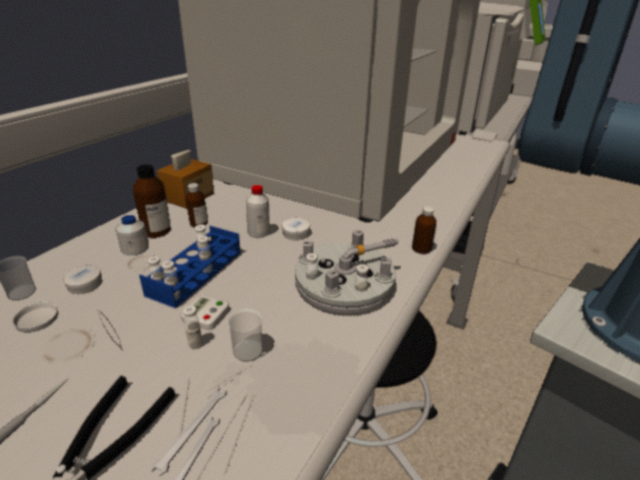

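View pics/top0.png

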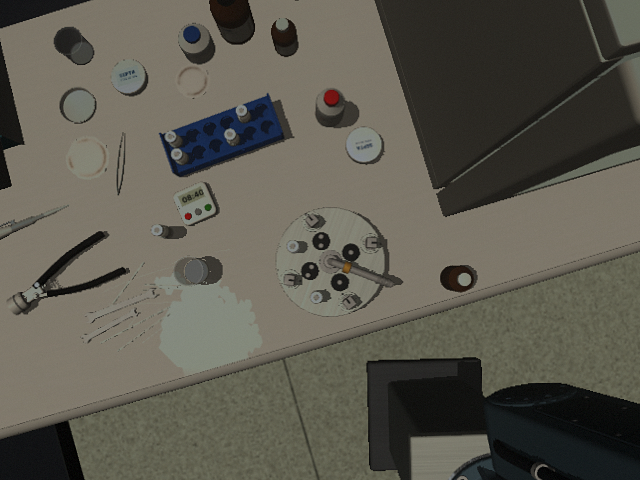

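```bash
cat > h.py <<'E'
import numpy as np, cv2
from scipy.spatial.transform import Rotation as R
from bench import ctrl
def cam(n): return ctrl.camera(n)
def Rm(c):
    w,x,y,z=c["orientation"]; return R.from_quat([x,y,z,w]).as_matrix()
def proj(c,P):
    P=np.atleast_2d(P); d=(P-c["eye"])@Rm(c)
    s=np.c_[d[:,0]/-d[:,2], -d[:,1]/-d[:,2]]
    s=s*(1+c["k1"]*(s**2).sum(1,keepdims=True))
    K=c["K"]; return s*[K[0,0],K[1,1]]+[K[0,2],K[1,2]]
def back(c,uv,z):
    K=c["K"]; p=(np.atleast_2d(uv)-[K[0,2],K[1,2]])/[K[0,0],K[1,1]]
    s=p.copy()
    for _ in range(20): s=p/(1+c["k1"]*(s**2).sum(1,keepdims=True))
    d=np.c_[s[:,0],-s[:,1],-np.ones(len(s))]@Rm(c).T
    t=(z-c["eye"][2])/d[:,2]; return c["eye"]+d*t[:,None]
def crop(img,x0,y0,w,h,k): return cv2.resize(img[y0:y0+h,x0:x0+w,::-1],None,fx=k,fy=k,interpolation=cv2.INTER_CUBIC)
E
python3 - <<'E'
from h import *
c=cam("top"); cv2.imwrite("pics/t1.png",crop(c["img"],265,198,135,125,5 if 0 else 4.8))
import numpy as np; np.save("top.npy",c["img"])
c2=cam("scene"); cv2.imwrite("pics/s1.png",crop(c2["img"],285,220,120,95,6.3))
print(back(c,[331,261],.038))
E
```

```text
[[0.47166682 0.29688875 0.038     ]]
```

View pics/t1.png

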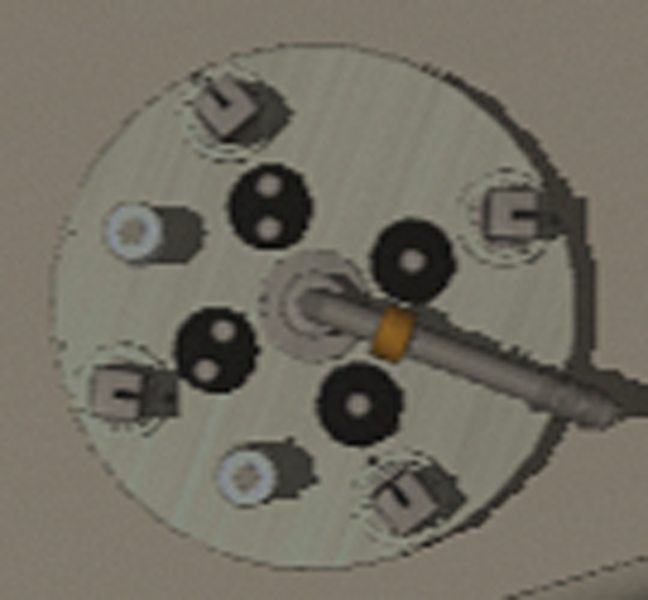

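View pics/s1.png

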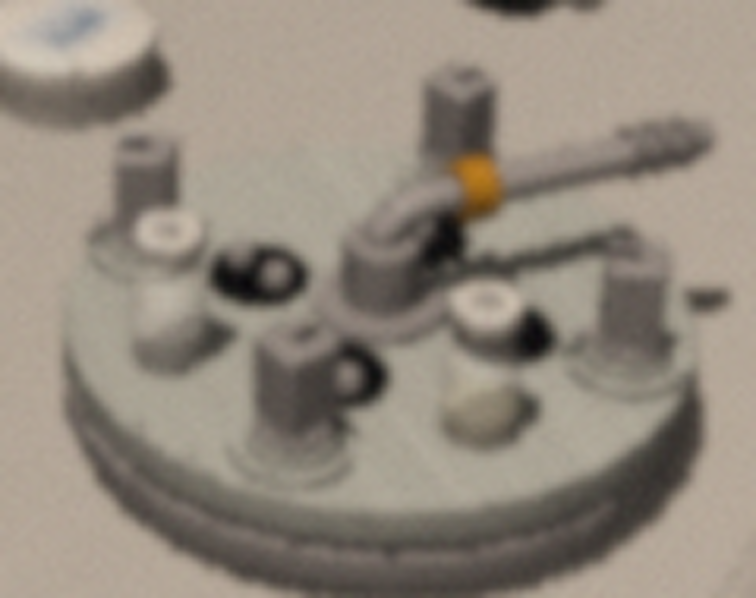

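```bash
python3 - <<'E'
from h import *
c=cam("top"); 
ims=[crop(c["img"],x-16,y-16,32,32,12) for x,y in((349,301),(291,280),(312,221),(373,243))]
m=np.vstack([np.hstack(ims[:2]),np.hstack(ims[2:])]); m=cv2.convertScaleAbs(m,alpha=1.6,beta=-40)
m=cv2.resize(m,None,fx=.78,fy=.78)
cv2.imwrite("pics/t2.png",m); print(m.shape)
E
```

```text
(599, 599, 3)
```

View pics/t2.png

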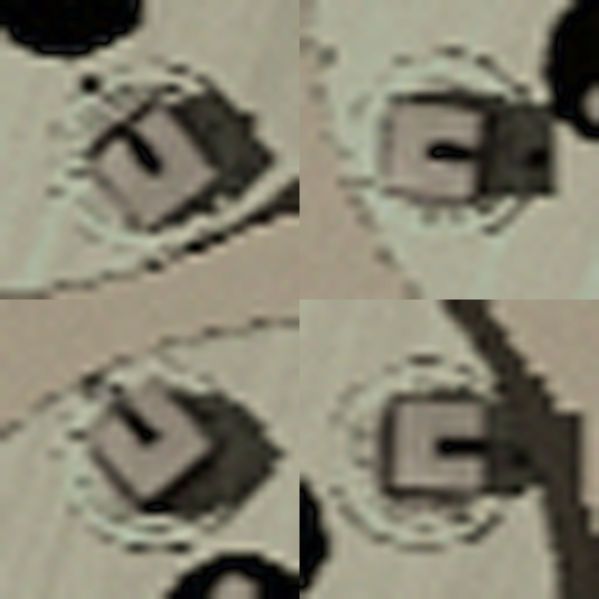

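```bash
python3 - <<'E'
from h import *
from scipy.optimize import least_squares
c=cam("top")
C=np.array([(349,301),(291,280),(312,221),(373,243)])
k=9.36
f=lambda i,p: C[i]-16+(np.array(p)+.5)/k-.5
cen=np.array([f(0,(153,165)),f(1,(134,149)),f(2,(151,142)),f(3,(138,147))])
P=back(c,cen,.078); print(P)
def model(v):
    a=v[2]-np.radians([45,135,225,315]); return np.c_[v[0]+.078*np.cos(a),v[1]+.078*np.sin(a)]
r=least_squares(lambda v:(model(v)-P[:,:2]).ravel(),[.47,.29,-1.9]); print(r.x,np.degrees(r.x[2]),(r.fun.reshape(4,2)*1e3).round(1)); print(model(r.x))
corners=[[(92,160),(155,102),(217,170),(148,228)],[(83,98),(187,105),(183,203),(80,192)],[(90,140),(155,82),(212,145),(147,202)],[(92,100),(186,100),(186,193),(88,192)]]
for i,cs in enumerate(corners):
    q=back(c,np.array([f(i,p) for p in cs]),.078)[:,:2]
    e=np.roll(q,-1,0)-q; a=np.degrees(np.arctan2(e[:,1],e[:,0]))
    print(i+1,(a%90).round(1),np.degrees(np.angle(np.exp(4j*np.radians(a)).mean()))/4,(np.linalg.norm(e,axis=1)*1e3).round(1),q.mean(0))
# pipe end & lid rim check
L=4.8
g=lambda p: np.array([265,198])+(np.array(p)+.5)/L-.5
print(back(c,g((610,410)),.074), back(c,g((315,306)),.038), back(c,[g((412,260)),g((356,404))],.047))
R0=R.from_quat(np.roll(ctrl.get_obs()["eef_rot"],-1)).as_matrix(); print(R0.round(3))
s=cam("scene")
m=r.x; T=lambda z:np.c_[model(m),np.full(4,z)]
print(proj(s,T(.078))); 
im=s["img"][:,:,::-1].copy()
im=cv2.resize(im[220:315,285:405],None,fx=6.3,fy=6.3,interpolation=cv2.INTER_CUBIC)
th=np.linspace(0,2*np.pi,100)
def draw(P,cl):
    for u in proj(s,P):
        q=((u-[285,220]+.5)*6.3-.5).round().astype(int); cv2.circle(im,tuple(map(int,q)),2,cl,-1)
draw(T(.078),(0,0,255)); draw(np.c_[m[0]+.098*np.cos(th),m[1]+.098*np.sin(th),0*th+.038],(0,255,0))
draw([[m[0]+.11*np.cos(m[2]),m[1]+.11*np.sin(m[2]),.074]],(255,0,0))
cv2.imwrite("pics/s2.png",im)
E
```

```text
[[0.39984654 0.26852036 0.078     ]
 [0.44099918 0.37038889 0.078     ]
 [0.5428054  0.32899747 0.078     ]
 [0.50153001 0.22735516 0.078     ]]
[ 0.47129528  0.29881547 -1.95592095] -112.06601549539097 [[-0.4 -0.1]
 [-0.1  0.3]
 [ 0.3  0.2]
 [ 0.2 -0.4]]
[[0.39946084 0.26842119]
 [0.440901   0.37064992]
 [0.54312973 0.32920975]
 [0.50168957 0.22698103]]
1 [41.1 41.  38.5 38.2] 39.71525691470298 [15.6 16.8 16.5 16.1] [0.39984845 0.26851965]
2 [84.9 86.5 82.6 87. ] -4.756463937406722 [19.1 17.9 19.  17.2] [0.44091402 0.37052976]
3 [40.5 40.7 40.  41.2] 40.622881082015994 [16.1 15.7 15.9 15.5] [0.54276331 0.32899869]
4 [88.7 88.4 88.1 85.9] -2.2512998829471567 [17.3 17.1 18.  16.9] [0.50167199 0.22734946]
[[0.43068532 0.1938747  0.074     ]] [[0.47106859 0.29827681 0.038     ]] [[0.48700696 0.26224914 0.047     ]
 [0.43458299 0.28419286 0.047     ]]
[[ 0.942  0.334 -0.   ]
 [ 0.334 -0.942  0.001]
 [ 0.    -0.001 -1.   ]]
[[386.34796587 260.13021324]
 [332.12448783 273.19709817]
 [308.37418599 242.54073559]
 [358.4022218  232.10058666]]
```

View pics/s2.png

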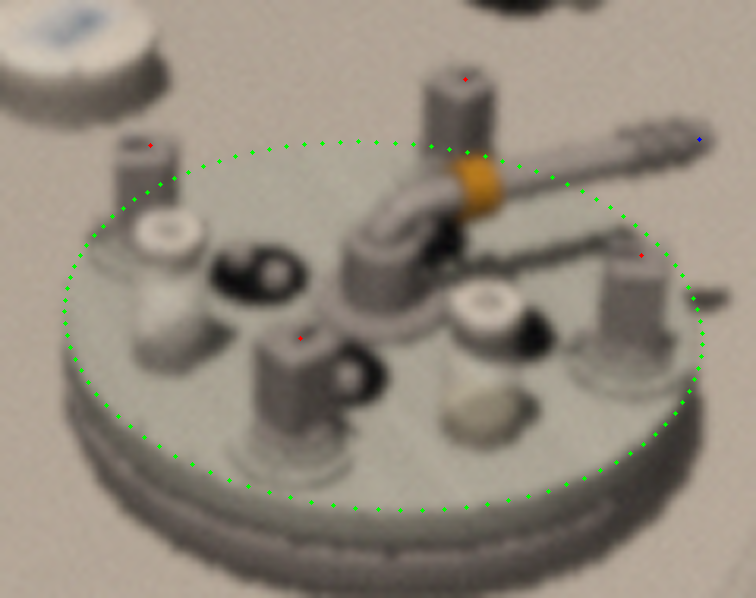

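Call:
{"api": "apply_moves", "payload": {
  "plan": [
    {"translation": [0, 0, 0], "angular": [0, 0, -0.17], "hand": 0.034},
    {"translation": [0, 0, 0], "angular": [0, 0, -0.17], "hand": 0.034},
    {"translation": [0, 0, 0], "angular": [0, 0, -0.17], "hand": 0.034},
    {"translation": [0, 0, 0], "angular": [0, 0, -0.17], "hand": 0.034},
    {"translation": [0, 0, 0], "angular": [0, 0, -0.17], "hand": 0.034},
    {"translation": [0, 0, 0], "angular": [0, 0, -0.17], "hand": 0.034},
    {"translation": [0, 0, 0], "angular": [0, 0, -0.17], "hand": 0.034},
    {"translation": [0, 0, 0], "angular": [0, 0, -0.17], "hand": 0.034},
    {"translation": [0, 0, 0], "angular": [0, 0, -0.17], "hand": 0.034},
    {"translation": [0, 0, 0], "angular": [0, 0, -0.17], "hand": 0.034}
  ]
}}

```text
time_s: 1.6
eef_pos: [0.1922, -0.5419, 0.2313]
eef_rot: [-0.0, 0.521, 0.854, -0.0]
wrist_force: [-0.2, -0.0, 0.0]
opening: 0.395
```

```bash
cat >> h.py <<'E'
S={1:(.3997,.2684,39.7),2:(.4409,.3705,-4.8),3:(.5430,.3291,40.6),4:(.5017,.2272,-2.3)}
def go(p,yaw):
    o=ctrl.get_obs(); M=R.from_quat(np.roll(o["eef_rot"],-1)).as_matrix()
    d=np.array(p)-o["eef_pos"]; y=np.degrees(np.arctan2(M[1,0],M[0,0]))
    print("t",o["time_s"],"pos",o["eef_pos"].round(4),"yaw",y.round(2),"tilt",M[:,2].round(4),"q",o["q"].round(3),"open",round(o["opening"]*.0854,4),"F",o["wrist_force"].round(1),"T",o["torque"].round(2))
    print("tool shift",(M.T@d).round(4),"turn",round(np.radians((y-yaw+180)%360-180),4))
E
python3 - <<'E'
from h import *
go((.37,-.1,.23),127.2)
go((S[1][0],S[1][1],.13),127.2)
E
```

```text
t 1.6 pos [ 0.1922 -0.5419  0.2313] yaw 117.25 tilt [-0.  0. -1.] q [-1.436  0.181  1.607 -0.     1.354 -1.912] open 0.0338 F [-0.2 -0.   0. ] T [ 0.01 -0.01 -0.02]
tool shift [0.3115 0.3604 0.0013] turn -0.1737
t 1.6 pos [ 0.1922 -0.5419  0.2313] yaw 117.25 tilt [-0.  0. -1.] q [-1.436  0.181  1.607 -0.     1.354 -1.912] open 0.0338 F [-0.2 -0.   0. ] T [ 0.01 -0.01 -0.02]
tool shift [0.6254 0.5555 0.1013] turn -0.1737
```

Call:
{"api": "apply_moves", "payload": {
  "plan": [
    {"translation": [0.0346, 0.04, 0], "angular": [0, 0, 0], "hand": 0.034},
    {"translation": [0.0346, 0.04, 0], "angular": [0, 0, 0], "hand": 0.034},
    {"translation": [0.0346, 0.04, 0], "angular": [0, 0, 0], "hand": 0.034},
    {"translation": [0.0346, 0.04, 0], "angular": [0, 0, 0], "hand": 0.034},
    {"translation": [0.0346, 0.04, 0], "angular": [0, 0, 0], "hand": 0.034},
    {"translation": [0.0346, 0.04, 0], "angular": [0, 0, 0], "hand": 0.034},
    {"translation": [0.0346, 0.04, 0], "angular": [0, 0, 0], "hand": 0.034},
    {"translation": [0.0346, 0.04, 0], "angular": [0, 0, 0], "hand": 0.034},
    {"translation": [0.0346, 0.04, 0], "angular": [0, 0, 0], "hand": 0.034},
    {"translation": [0, 0, 0], "angular": [0, 0, -0.174], "hand": 0.034}
  ]
}}

```text
time_s: 2.85
eef_pos: [0.3729, -0.0978, 0.2314]
eef_rot: [0.0, 0.443, 0.896, 0.0]
wrist_force: [0.4, -0.5, 0.1]
opening: 0.4
```

```bash
python3 - <<'E'
from h import *
go((S[1][0],S[1][1],.13),127.2)
E
```

```text
t 2.85 pos [ 0.3729 -0.0978  0.2314] yaw 127.4 tilt [ 7.e-04  5.e-04 -1.e+00] q [-5.680e-01 -2.800e-01  2.047e+00  1.000e-03  1.374e+00 -1.221e+00] open 0.0342 F [ 0.4 -0.5  0.1] T [-0.03 -0.01  0.04]
tool shift [0.2747 0.2436 0.1016] turn 0.0034
```

Call:
{"api": "apply_moves", "payload": {
  "plan": [
    {"translation": [0.0392, 0.0348, 0], "angular": [0, 0, 0], "hand": 0.034},
    {"translation": [0.0392, 0.0348, 0], "angular": [0, 0, 0], "hand": 0.034},
    {"translation": [0.0392, 0.0348, 0], "angular": [0, 0, 0], "hand": 0.034},
    {"translation": [0.0392, 0.0348, 0], "angular": [0, 0, 0], "hand": 0.034},
    {"translation": [0.0392, 0.0348, 0], "angular": [0, 0, 0], "hand": 0.034},
    {"translation": [0.0392, 0.0348, 0], "angular": [0, 0, 0], "hand": 0.034},
    {"translation": [0.0392, 0.0348, 0], "angular": [0, 0, 0], "hand": 0.034},
    {"translation": [0, 0, 0.034], "angular": [0, 0, 0], "hand": 0.034},
    {"translation": [0, 0, 0.034], "angular": [0, 0, 0], "hand": 0.034},
    {"translation": [0, 0, 0.034], "angular": [0, 0, 0], "hand": 0.034}
  ]
}}

```text
time_s: 4.1
eef_pos: [0.4021, 0.2648, 0.1284]
eef_rot: [0.0, 0.447, 0.895, 0.0]
wrist_force: [0.9, 0.4, -0.8]
opening: 0.398
```

Call:
{"api": "apply_moves", "payload": {
  "plan": [
    {"translation": [0, 0, 0], "angular": [0, 0, 0], "hand": 0.034},
    {"translation": [0, 0, 0], "angular": [0, 0, 0], "hand": 0.034}
  ]
}}

```text
time_s: 4.35
eef_pos: [0.403, 0.2647, 0.1305]
eef_rot: [0.001, 0.447, 0.895, 0.001]
wrist_force: [0.9, -0.8, 0.3]
opening: 0.399
```

```bash
python3 - <<'E'
from h import *
go((S[1][0],S[1][1],.055),127.2)
c=cam("scene");cv2.imwrite("pics/s3.png",crop(c["img"],260,140,180,170,3.5))
E
```

```text
t 4.35 pos [0.403  0.2647 0.1305] yaw 126.89 tilt [ 1.4e-03  5.0e-04 -1.0e+00] q [ 0.334  0.093  1.927  0.     1.12  -0.31 ] open 0.0341 F [ 0.9 -0.8  0.3] T [ 0.07 -0.04 -0.06]
tool shift [ 0.005  -0.0005  0.0755] turn -0.0054
```

View pics/s3.png

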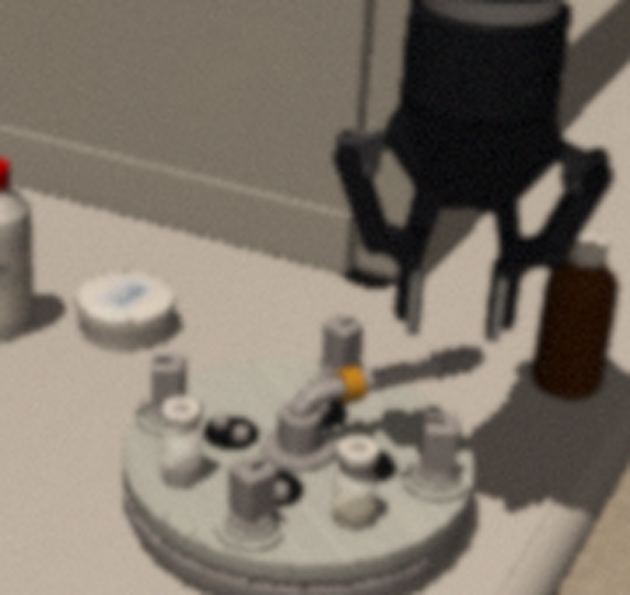

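Call:
{"api": "apply_moves", "payload": {
  "plan": [
    {"translation": [0.005, -0.0005, 0], "angular": [0, 0, 0], "hand": 0.034},
    {"translation": [0, 0, 0.025], "angular": [0, 0, 0], "hand": 0.034},
    {"translation": [0, 0, 0], "angular": [0, 0, 0], "hand": 0.034}
  ]
}}

```text
time_s: 4.78
eef_pos: [0.3977, 0.268, 0.1038]
eef_rot: [-0.001, 0.447, 0.895, -0.001]
wrist_force: [0.1, -1.0, 0.0]
opening: 0.398
```

```bash
python3 - <<'E'
from h import *
go((S[1][0],S[1][1],.055),127.2)
for n,b in(("top",(300,250,90,90)),("scene",(330,200,90,90))):
    c=cam(n);cv2.imwrite(f"pics/{n}4.png",crop(c["img"],*b,6))
E
```

```text
t 4.775 pos [0.3977 0.268  0.1038] yaw 126.91 tilt [-2.1e-03 -7.0e-04 -1.0e+00] q [ 0.345  0.132  1.947  0.     1.065 -0.299] open 0.034 F [ 0.1 -1.   0. ] T [ 0.01 -0.01 -0.03]
tool shift [-0.0009  0.002   0.0488] turn -0.0051
```

View pics/scene4.png

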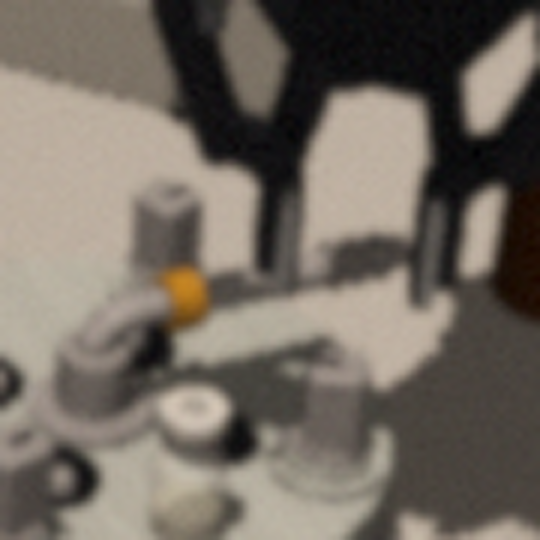

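View pics/top4.png

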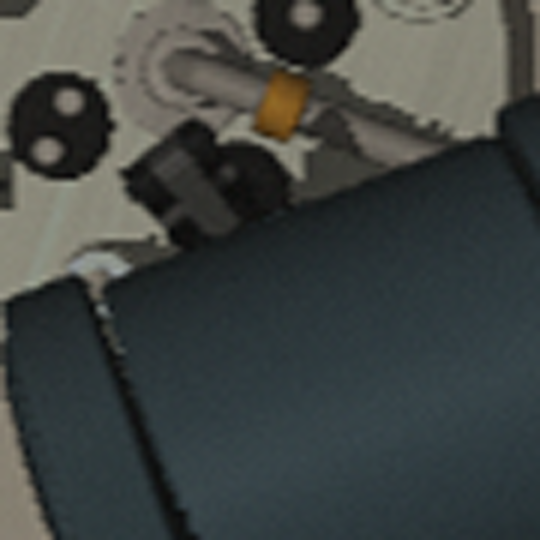

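Call:
{"api": "apply_moves", "payload": {
  "plan": [
    {"translation": [0, 0, 0], "angular": [0, 0, 0], "hand": 0.034},
    {"translation": [0, 0, 0], "angular": [0, 0, 0], "hand": 0.034},
    {"translation": [0, 0, 0], "angular": [0, 0, 0], "hand": 0.034}
  ]
}}

```text
time_s: 5.25
eef_pos: [0.399, 0.2682, 0.1047]
eef_rot: [0.0, 0.447, 0.895, 0.0]
wrist_force: [0.0, 1.5, -0.3]
opening: 0.399
```

```bash
python3 - <<'E'
from h import *
go((S[1][0],S[1][1],.055),127.2)
E
```

```text
t 5.25 pos [0.399  0.2682 0.1047] yaw 126.89 tilt [ 6.e-04  2.e-04 -1.e+00] q [ 0.344  0.131  1.946  0.     1.064 -0.3  ] open 0.0341 F [ 0.   1.5 -0.3] T [0.01 0.   0.01]
tool shift [-0.0002  0.0006  0.0497] turn -0.0054
```

Call:
{"api": "apply_moves", "payload": {
  "plan": [
    {"translation": [0, 0.0006, 0.0124], "angular": [0, 0, 0], "hand": 0.034},
    {"translation": [0, 0, 0.0124], "angular": [0, 0, 0], "hand": 0.034},
    {"translation": [0, 0, 0.0124], "angular": [0, 0, 0], "hand": 0.034},
    {"translation": [0, 0, 0.0124], "angular": [0, 0, 0], "hand": 0.034},
    {"translation": [0, 0, 0], "angular": [0, 0, 0], "hand": 0.034},
    {"translation": [0, 0, 0], "angular": [0, 0, 0], "hand": 0.034}
  ]
}}

```text
time_s: 6.0
eef_pos: [0.3994, 0.2685, 0.0548]
eef_rot: [0.0, 0.447, 0.895, 0.0]
wrist_force: [0.6, -0.2, 0.3]
opening: 0.4
```

```bash
python3 - <<'E'
from h import *
go((S[1][0],S[1][1],.055),127.2)
c=cam("scene");cv2.imwrite("pics/s5.png",crop(c["img"],350,210,80,80,7))
E
```

```text
t 6.0 pos [0.3994 0.2685 0.0548] yaw 126.9 tilt [ 1.e-04  0.e+00 -1.e+00] q [ 0.345  0.222  1.966  0.     0.954 -0.299] open 0.0342 F [ 0.6 -0.2  0.3] T [-0.02  0.03 -0.01]
tool shift [-0.0003  0.0001 -0.0002] turn -0.0053
```

View pics/s5.png

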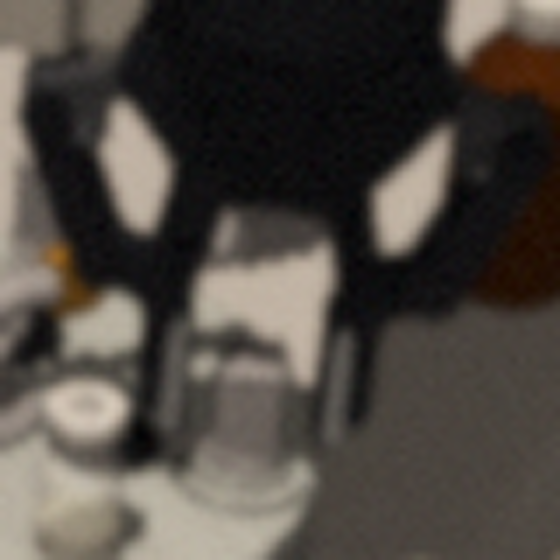

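Call:
{"api": "apply_moves", "payload": {
  "plan": [
    {"translation": [0, 0, 0], "angular": [0, 0, 0], "hand": 0.0},
    {"translation": [0, 0, 0], "angular": [0, 0, 0], "hand": 0.0},
    {"translation": [0, 0, 0], "angular": [0, 0, 0], "hand": 0.0},
    {"translation": [0, 0, 0], "angular": [0, 0, 0], "hand": 0.0}
  ]
}}

```text
time_s: 6.55
eef_pos: [0.3999, 0.2688, 0.0554]
eef_rot: [0.0, 0.447, 0.895, 0.001]
wrist_force: [0.4, 1.1, 5.4]
opening: 0.198
```

```bash
python3 - <<'E'
from h import *
go((S[1][0],S[1][1],.055),127.2)
E
```

```text
t 6.55 pos [0.3999 0.2688 0.0554] yaw 126.9 tilt [ 1.4e-03  7.0e-04 -1.0e+00] q [ 0.345  0.221  1.965  0.     0.954 -0.299] open 0.0169 F [0.4 1.1 5.4] T [ 0.08  0.09 -0.04]
tool shift [-0.0002 -0.0004  0.0004] turn -0.0053
```

Call:
{"api": "apply_moves", "payload": {
  "plan": [
    {"translation": [0, 0, 0], "angular": [0, 0, 0.169], "hand": 0.0},
    {"translation": [0, 0, 0], "angular": [0, 0, 0.169], "hand": 0.0},
    {"translation": [0, 0, 0], "angular": [0, 0, 0.169], "hand": 0.0},
    {"translation": [0, 0, 0], "angular": [0, 0, 0.169], "hand": 0.0},
    {"translation": [0, 0, 0], "angular": [0, 0, 0.169], "hand": 0.0},
    {"translation": [0, 0, 0], "angular": [0, 0, 0.169], "hand": 0.0},
    {"translation": [0, 0, 0], "angular": [0, 0, 0.169], "hand": 0.0},
    {"translation": [0, 0, 0], "angular": [0, 0, 0.169], "hand": 0.0},
    {"translation": [0, 0, 0], "angular": [0, 0, 0.169], "hand": 0.0},
    {"translation": [0, 0, 0], "angular": [0, 0, 0], "hand": 0.0}
  ]
}}

```text
time_s: 7.8
eef_pos: [0.4009, 0.2687, 0.0554]
eef_rot: [0.0, 0.94, 0.341, 0.002]
wrist_force: [4.8, -0.7, 3.0]
opening: 0.193
```

```bash
python3 - <<'E'
from h import *
go((S[1][0],S[1][1],.055),39.7)
E
```

```text
t 7.8 pos [0.4009 0.2687 0.0554] yaw 39.83 tilt [ 3.3e-03  7.0e-04 -1.0e+00] q [ 3.440e-01  2.210e-01  1.965e+00 -1.000e-03  9.530e-01  1.220e+00] open 0.0165 F [ 4.8 -0.7  3. ] T [-0.03 -0.68 -0.13]
tool shift [-0.0011 -0.0005  0.0004] turn 0.0022
```

Call:
{"api": "apply_moves", "payload": {
  "plan": [
    {"translation": [0, 0, 0], "angular": [0, 0, 0], "hand": 0.034},
    {"translation": [0, 0, 0], "angular": [0, 0, 0], "hand": 0.034},
    {"translation": [0, 0, 0], "angular": [0, 0, 0], "hand": 0.034},
    {"translation": [0, 0, -0.015], "angular": [0, 0, 0], "hand": 0.034},
    {"translation": [0, 0, -0.03], "angular": [0, 0, 0], "hand": 0.034},
    {"translation": [0, 0, -0.03], "angular": [0, 0, 0], "hand": 0.034},
    {"translation": [0, 0, 0], "angular": [0, 0, 0], "hand": 0.034}
  ]
}}

```text
time_s: 8.68
eef_pos: [0.4014, 0.2694, 0.1331]
eef_rot: [-0.0, 0.94, 0.34, 0.003]
wrist_force: [0.8, -0.3, 0.5]
opening: 0.401
```

```bash
python3 - <<'E'
from h import *
go((S[2][0],S[2][1],.13),-4.8-2.5+180)
c=cam("scene");cv2.imwrite("pics/s6.png",crop(c["img"],285,220,120,95,6.3))
E
```

```text
t 8.675 pos [0.4014 0.2694 0.1331] yaw 39.78 tilt [ 0.0059  0.0022 -1.    ] q [0.345 0.088 1.926 0.    1.121 1.221] open 0.0343 F [ 0.8 -0.3  0.5] T [ 0.01 -0.02 -0.01]
tool shift [ 0.0951 -0.0524  0.0035] turn -2.3199
```

View pics/s6.png

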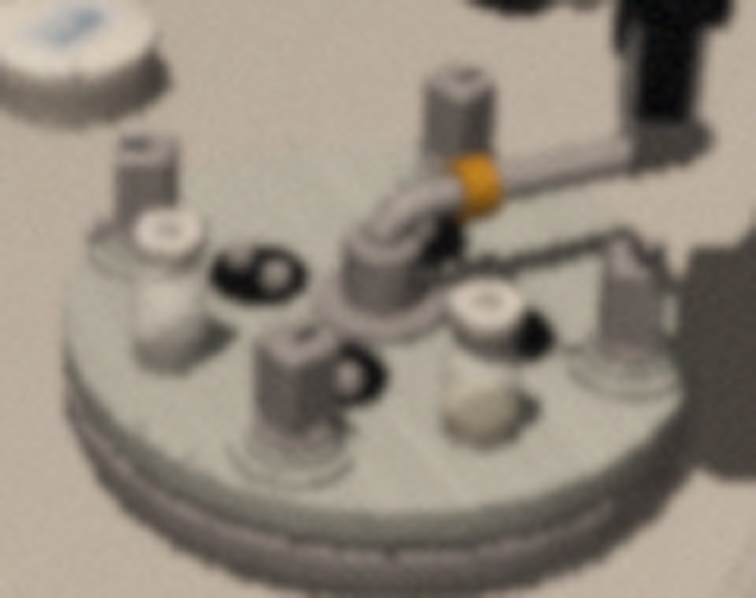

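Call:
{"api": "apply_moves", "payload": {
  "plan": [
    {"translation": [0.0475, -0.0262, 0], "angular": [0, 0, 0], "hand": 0.034},
    {"translation": [0.0475, -0.0262, 0], "angular": [0, 0, 0], "hand": 0.034},
    {"translation": [0, 0, 0], "angular": [0, 0, -0.166], "hand": 0.034},
    {"translation": [0, 0, 0], "angular": [0, 0, -0.166], "hand": 0.034},
    {"translation": [0, 0, 0], "angular": [0, 0, -0.166], "hand": 0.034},
    {"translation": [0, 0, 0], "angular": [0, 0, -0.166], "hand": 0.034},
    {"translation": [0, 0, 0], "angular": [0, 0, -0.166], "hand": 0.034},
    {"translation": [0, 0, 0], "angular": [0, 0, -0.166], "hand": 0.034},
    {"translation": [0, 0, 0], "angular": [0, 0, -0.166], "hand": 0.034},
    {"translation": [0, 0, 0], "angular": [0, 0, -0.166], "hand": 0.034}
  ]
}}

```text
time_s: 9.98
eef_pos: [0.4379, 0.369, 0.1284]
eef_rot: [-0.001, 0.529, 0.849, -0.001]
wrist_force: [-0.6, -0.6, 0.4]
opening: 0.395
```

Call:
{"api": "apply_moves", "payload": {
  "plan": [
    {"translation": [0, 0, 0], "angular": [0, 0, -0.166], "hand": 0.034},
    {"translation": [0, 0, 0], "angular": [0, 0, -0.166], "hand": 0.034},
    {"translation": [0, 0, 0], "angular": [0, 0, -0.166], "hand": 0.034},
    {"translation": [0, 0, 0], "angular": [0, 0, -0.166], "hand": 0.034},
    {"translation": [0, 0, 0], "angular": [0, 0, -0.166], "hand": 0.034},
    {"translation": [0, 0, 0], "angular": [0, 0, -0.166], "hand": 0.034},
    {"translation": [0, 0, 0], "angular": [0, 0, 0], "hand": 0.034},
    {"translation": [0, 0, 0], "angular": [0, 0, 0], "hand": 0.034}
  ]
}}

```text
time_s: 10.98
eef_pos: [0.4384, 0.3693, 0.1291]
eef_rot: [-0.001, 0.063, 0.998, -0.0]
wrist_force: [1.2, -0.3, 0.3]
opening: 0.397
```

```bash
python3 - <<'E'
from h import *
go((S[2][0],S[2][1],.055),-4.8-2.5+180)
c=cam("top");cv2.imwrite("pics/t7.png",crop(c["img"],265,198,135,125,4.8))
c=cam("scene");cv2.imwrite("pics/s7.png",crop(c["img"],285,220,120,95,6.3))
E
```

```text
t 10.975 pos [0.4384 0.3693 0.1291] yaw 172.73 tilt [-1.1e-03 -6.0e-04 -1.0e+00] q [ 0.493  0.289  1.696  0.     1.158 -0.951] open 0.0339 F [ 1.2 -0.3  0.3] T [-0.05  0.08 -0.05]
tool shift [-0.0024  0.0016  0.0741] turn 0.0004
```

View pics/t7.png

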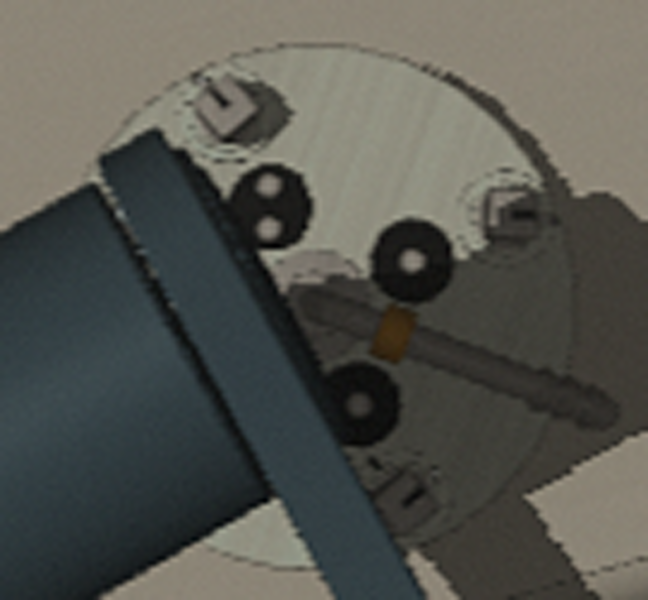

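View pics/s7.png

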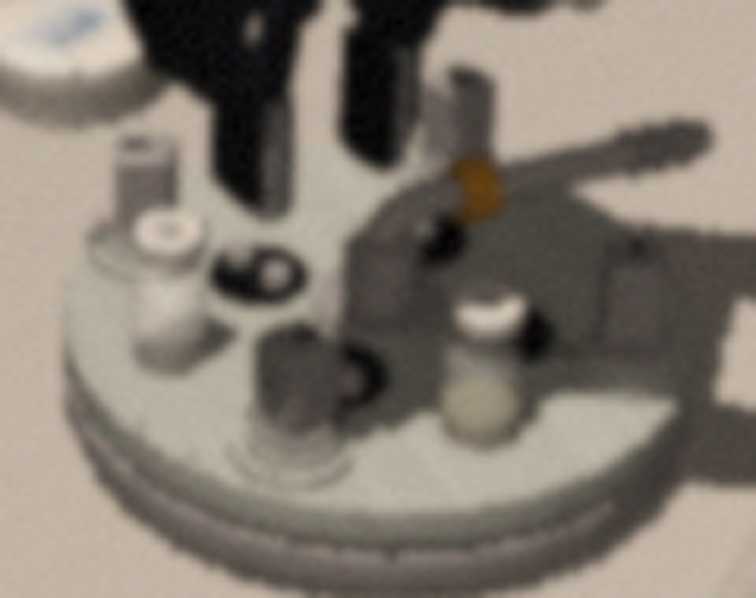

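Call:
{"api": "apply_moves", "payload": {
  "plan": [
    {"translation": [-0.0024, 0.0016, 0.015], "angular": [0, 0, 0], "hand": 0.034},
    {"translation": [0, 0, 0], "angular": [0, 0, 0], "hand": 0.034},
    {"translation": [0, 0, 0.015], "angular": [0, 0, 0], "hand": 0.034},
    {"translation": [0, 0, 0.015], "angular": [0, 0, 0], "hand": 0.034},
    {"translation": [0, 0, 0.015], "angular": [0, 0, 0], "hand": 0.034},
    {"translation": [0, 0, 0.014], "angular": [0, 0, 0], "hand": 0.034},
    {"translation": [0, 0, 0], "angular": [0, 0, 0], "hand": 0.034},
    {"translation": [0, 0, 0], "angular": [0, 0, 0], "hand": 0.034}
  ]
}}

```text
time_s: 12.08
eef_pos: [0.4417, 0.371, 0.0559]
eef_rot: [0.0, 0.062, 0.998, 0.0]
wrist_force: [-0.4, 0.4, -0.4]
opening: 0.398
```

```bash
python3 - <<'E'
from h import *
go((S[2][0],S[2][1],.055),-4.8-2.5+180)
c=cam("scene");cv2.imwrite("pics/s8.png",crop(c["img"],285,220,120,95,6.3))
E
```

```text
t 12.075 pos [0.4417 0.371  0.0559] yaw 172.91 tilt [ 4.e-04  2.e-04 -1.e+00] q [ 0.493  0.4    1.721  0.     1.02  -0.954] open 0.034 F [-0.4  0.4 -0.4] T [0.03 0.01 0.  ]
tool shift [ 0.0007 -0.0006  0.0009] turn 0.0036
```

View pics/s8.png

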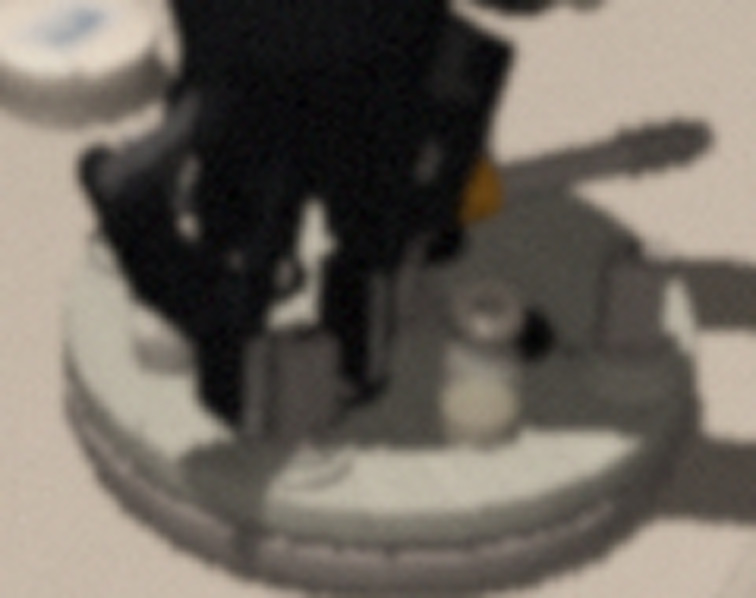

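Call:
{"api": "apply_moves", "payload": {
  "plan": [
    {"translation": [0.0005, -0.0006, 0.0005], "angular": [0, 0, 0], "hand": 0.034},
    {"translation": [0, 0, 0], "angular": [0, 0, 0], "hand": 0.0},
    {"translation": [0, 0, 0], "angular": [0, 0, 0], "hand": 0.0},
    {"translation": [0, 0, 0], "angular": [0, 0, 0], "hand": 0.0},
    {"translation": [0, 0, 0], "angular": [0, 0, 0], "hand": 0.0}
  ]
}}

```text
time_s: 12.75
eef_pos: [0.441, 0.3705, 0.0558]
eef_rot: [0.0, 0.062, 0.998, 0.0]
wrist_force: [-0.4, 0.6, 5.4]
opening: 0.201
```

```bash
python3 - <<'E'
from h import *
go((S[2][0],S[2][1],.055),-4.8)
E
```

```text
t 12.75 pos [0.441  0.3705 0.0558] yaw 172.91 tilt [ 6.e-04  5.e-04 -1.e+00] q [ 0.493  0.399  1.723  0.     1.018 -0.954] open 0.0172 F [-0.4  0.6  5.4] T [ 0.01  0.31 -0.02]
tool shift [ 0.0001 -0.0001  0.0008] turn 3.1016
```

Call:
{"api": "apply_moves", "payload": {
  "plan": [
    {"translation": [0, 0, 0], "angular": [0, 0, 0.172], "hand": 0.0},
    {"translation": [0, 0, 0], "angular": [0, 0, 0.172], "hand": 0.0},
    {"translation": [0, 0, 0], "angular": [0, 0, 0.172], "hand": 0.0},
    {"translation": [0, 0, 0], "angular": [0, 0, 0.172], "hand": 0.0},
    {"translation": [0, 0, 0], "angular": [0, 0, 0.172], "hand": 0.0},
    {"translation": [0, 0, 0], "angular": [0, 0, 0.172], "hand": 0.0},
    {"translation": [0, 0, 0], "angular": [0, 0, 0.172], "hand": 0.0},
    {"translation": [0, 0, 0], "angular": [0, 0, 0.172], "hand": 0.0},
    {"translation": [0, 0, 0], "angular": [0, 0, 0.172], "hand": 0.0}
  ]
}}

```text
time_s: 13.88
eef_pos: [0.4417, 0.3711, 0.0558]
eef_rot: [0.0, 0.744, 0.669, 0.001]
wrist_force: [0.8, 2.8, 3.1]
opening: 0.195
```

```bash
python3 - <<'E'
from h import *
go((S[2][0],S[2][1],.055),-4.8)
E
```

```text
t 13.875 pos [0.4417 0.3711 0.0558] yaw 83.9 tilt [ 0.0021  0.0016 -1.    ] q [0.493 0.399 1.723 0.    1.017 0.599] open 0.0167 F [0.8 2.8 3.1] T [ 0.43 -0.15  0.07]
tool shift [-0.0007 -0.0007  0.0008] turn 1.5482
```

Call:
{"api": "apply_moves", "payload": {
  "plan": [
    {"translation": [0, 0, 0], "angular": [0, 0, 0.172], "hand": 0.0},
    {"translation": [0, 0, 0], "angular": [0, 0, 0.172], "hand": 0.0},
    {"translation": [0, 0, 0], "angular": [0, 0, 0.172], "hand": 0.0},
    {"translation": [0, 0, 0], "angular": [0, 0, 0.172], "hand": 0.0},
    {"translation": [0, 0, 0], "angular": [0, 0, 0.172], "hand": 0.0},
    {"translation": [0, 0, 0], "angular": [0, 0, 0.172], "hand": 0.0},
    {"translation": [0, 0, 0], "angular": [0, 0, 0.172], "hand": 0.0},
    {"translation": [0, 0, 0], "angular": [0, 0, 0.172], "hand": 0.0},
    {"translation": [0, 0, 0], "angular": [0, 0, 0.172], "hand": 0.0},
    {"translation": [0, 0, 0], "angular": [0, 0, 0.006], "hand": 0.0}
  ]
}}

```text
time_s: 15.12
eef_pos: [0.4422, 0.3705, 0.0559]
eef_rot: [-0.0, 0.999, -0.042, 0.001]
wrist_force: [3.6, -1.2, 1.9]
opening: 0.196
```

```bash
python3 - <<'E'
from h import *
go((S[2][0],S[2][1],.055),-4.8)
E
```

```text
t 15.125 pos [0.4422 0.3705 0.0559] yaw -4.77 tilt [ 2.8e-03  8.0e-04 -1.0e+00] q [ 4.920e-01  3.990e-01  1.723e+00 -1.000e-03  1.017e+00  2.146e+00] open 0.0167 F [ 3.6 -1.2  1.9] T [-0.09 -0.6  -0.05]
tool shift [-0.0013  0.0001  0.0009] turn 0.0005
```

Call:
{"api": "apply_moves", "payload": {
  "plan": [
    {"translation": [0, 0, 0], "angular": [0, 0, 0], "hand": 0.034},
    {"translation": [0, 0, 0], "angular": [0, 0, 0], "hand": 0.034},
    {"translation": [0, 0, 0], "angular": [0, 0, 0], "hand": 0.034},
    {"translation": [0, 0, -0.015], "angular": [0, 0, 0], "hand": 0.034},
    {"translation": [0, 0, -0.03], "angular": [0, 0, 0], "hand": 0.034},
    {"translation": [0, 0, -0.03], "angular": [0, 0, 0], "hand": 0.034},
    {"translation": [0, 0, 0], "angular": [0, 0, 0], "hand": 0.034}
  ]
}}

```text
time_s: 16.0
eef_pos: [0.4429, 0.3715, 0.1342]
eef_rot: [-0.002, 0.999, -0.042, 0.003]
wrist_force: [-0.4, -0.0, 1.1]
opening: 0.401
```

```bash
python3 - <<'E'
from h import *
go((S[3][0],S[3][1],.13),40.6-2.5+90)
c=cam("scene");cv2.imwrite("pics/s9.png",crop(c["img"],285,220,120,95,6.3))
E
```

```text
t 16.0 pos [0.4429 0.3715 0.1342] yaw -4.8 tilt [ 0.0059  0.0032 -1.    ] q [0.493 0.287 1.687 0.    1.161 2.147] open 0.0342 F [-0.4 -0.   1.1] T [0.01 0.   0.01]
tool shift [0.1033 0.0339 0.0046] turn -2.3195
```

View pics/s9.png

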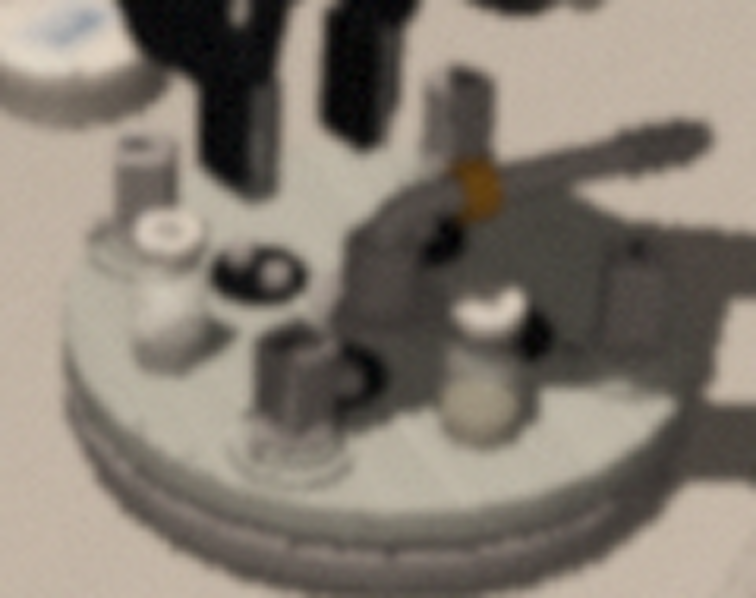

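Call:
{"api": "apply_moves", "payload": {
  "plan": [
    {"translation": [0.0516, 0.017, 0], "angular": [0, 0, 0], "hand": 0.034},
    {"translation": [0.0517, 0.0169, 0], "angular": [0, 0, 0], "hand": 0.034},
    {"translation": [0, 0, 0], "angular": [0, 0, -0.1657], "hand": 0.034},
    {"translation": [0, 0, 0], "angular": [0, 0, -0.1657], "hand": 0.034},
    {"translation": [0, 0, 0], "angular": [0, 0, -0.1657], "hand": 0.034},
    {"translation": [0, 0, 0], "angular": [0, 0, -0.1657], "hand": 0.034},
    {"translation": [0, 0, 0], "angular": [0, 0, -0.1657], "hand": 0.034},
    {"translation": [0, 0, 0], "angular": [0, 0, -0.1657], "hand": 0.034},
    {"translation": [0, 0, 0], "angular": [0, 0, -0.1657], "hand": 0.034},
    {"translation": [0, 0, 0], "angular": [0, 0, -0.1657], "hand": 0.034}
  ]
}}

```text
time_s: 17.3
eef_pos: [0.54, 0.3275, 0.1288]
eef_rot: [-0.0, 0.812, 0.584, -0.001]
wrist_force: [-0.6, -0.3, -0.2]
opening: 0.397
```

Call:
{"api": "apply_moves", "payload": {
  "plan": [
    {"translation": [0, 0, 0], "angular": [0, 0, -0.1657], "hand": 0.034},
    {"translation": [0, 0, 0], "angular": [0, 0, -0.1657], "hand": 0.034},
    {"translation": [0, 0, 0], "angular": [0, 0, -0.1657], "hand": 0.034},
    {"translation": [0, 0, 0], "angular": [0, 0, -0.1657], "hand": 0.034},
    {"translation": [0, 0, 0], "angular": [0, 0, -0.1657], "hand": 0.034},
    {"translation": [0, 0, 0], "angular": [0, 0, -0.1657], "hand": 0.034},
    {"translation": [0, 0, 0], "angular": [0, 0, 0], "hand": 0.034},
    {"translation": [0, 0, 0], "angular": [0, 0, 0], "hand": 0.034}
  ]
}}

```text
time_s: 18.3
eef_pos: [0.5404, 0.3277, 0.1295]
eef_rot: [-0.0, 0.439, 0.898, -0.0]
wrist_force: [-0.4, -1.1, -0.1]
opening: 0.399
```

```bash
python3 - <<'E'
from h import *
go((S[3][0],S[3][1],.055),40.6-2.5+90)
c=cam("scene");cv2.imwrite("pics/s10.png",crop(c["img"],285,220,120,95,6.3))
c=cam("top");cv2.imwrite("pics/t10.png",crop(c["img"],265,198,135,125,4.8))
E
```

```text
t 18.3 pos [0.5404 0.3277 0.1295] yaw 127.91 tilt [-1.2e-03 -4.0e-04 -1.0e+00] q [ 0.358  0.407  1.537  0.     1.198 -0.304] open 0.0341 F [-0.4 -1.1 -0.1] T [ 0.02  0.03 -0.03]
tool shift [-0.0005  0.003   0.0745] turn -0.0032
```

View pics/s10.png

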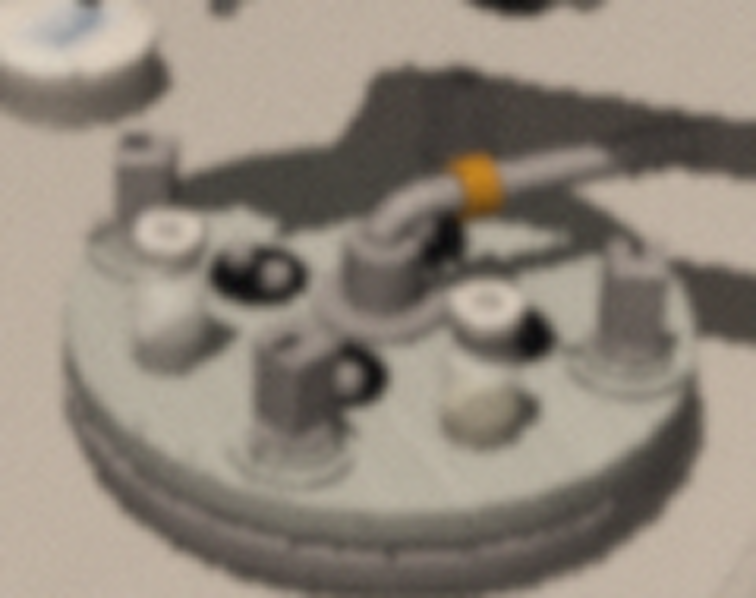

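View pics/t10.png

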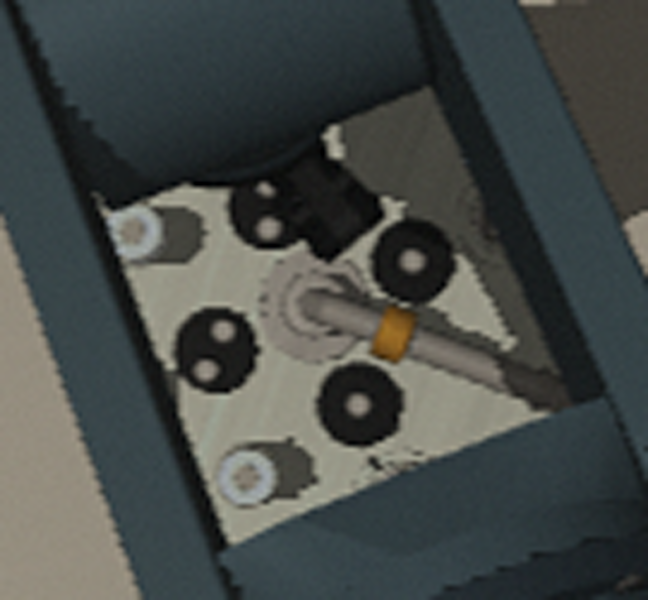

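Call:
{"api": "apply_moves", "payload": {
  "plan": [
    {"translation": [-0.0005, 0.003, 0.015], "angular": [0, 0, 0], "hand": 0.034},
    {"translation": [0, 0, 0], "angular": [0, 0, 0], "hand": 0.034},
    {"translation": [0, 0, 0.015], "angular": [0, 0, 0], "hand": 0.034},
    {"translation": [0, 0, 0.015], "angular": [0, 0, 0], "hand": 0.034},
    {"translation": [0, 0, 0.015], "angular": [0, 0, 0], "hand": 0.034},
    {"translation": [0, 0, 0.0145], "angular": [0, 0, 0], "hand": 0.034},
    {"translation": [0, 0, 0], "angular": [0, 0, 0], "hand": 0.034},
    {"translation": [0, 0, 0], "angular": [0, 0, 0], "hand": 0.034}
  ]
}}

```text
time_s: 19.4
eef_pos: [0.5439, 0.3294, 0.056]
eef_rot: [0.0, 0.438, 0.899, 0.0]
wrist_force: [-0.5, 0.7, 0.4]
opening: 0.4
```

```bash
python3 - <<'E'
from h import *
go((S[3][0],S[3][1],.055),40.6-2.5+90)
c=cam("scene");cv2.imwrite("pics/s11.png",crop(c["img"],275,190,120,95,6.3))
E
```

```text
t 19.4 pos [0.5439 0.3294 0.056 ] yaw 128.09 tilt [ 5.e-04  2.e-04 -1.e+00] q [ 0.358  0.509  1.56   0.     1.072 -0.307] open 0.0341 F [-0.5  0.7  0.4] T [ 0.01 -0.05 -0.02]
tool shift [ 0.0003 -0.0009  0.001 ] turn -0.0002
```

View pics/s11.png

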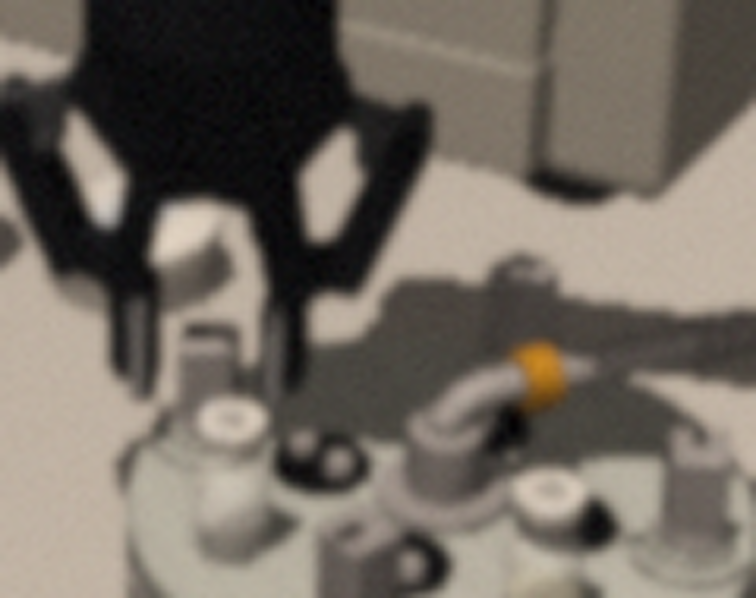

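Call:
{"api": "apply_moves", "payload": {
  "plan": [
    {"translation": [0.0003, -0.0008, 0.0005], "angular": [0, 0, 0], "hand": 0.034},
    {"translation": [0, 0, 0], "angular": [0, 0, 0], "hand": 0.0},
    {"translation": [0, 0, 0], "angular": [0, 0, 0], "hand": 0.0},
    {"translation": [0, 0, 0], "angular": [0, 0, 0], "hand": 0.0},
    {"translation": [0, 0, 0], "angular": [0, 0, 0], "hand": 0.0}
  ]
}}

```text
time_s: 20.08
eef_pos: [0.5435, 0.3295, 0.056]
eef_rot: [0.001, 0.438, 0.899, 0.001]
wrist_force: [2.8, 3.5, 3.4]
opening: 0.198
```

```bash
python3 - <<'E'
from h import *
go((S[3][0],S[3][1],.055),130.6-180)
E
```

```text
t 20.075 pos [0.5435 0.3295 0.056 ] yaw 128.09 tilt [ 0.0018  0.001  -1.    ] q [ 0.358  0.508  1.562  0.     1.07  -0.307] open 0.0169 F [2.8 3.5 3.4] T [ 0.47 -0.22  0.02]
tool shift [-0.     -0.0007  0.001 ] turn 3.0978
```

Call:
{"api": "apply_moves", "payload": {
  "plan": [
    {"translation": [0, 0, 0], "angular": [0, 0, 0.172], "hand": 0.0},
    {"translation": [0, 0, 0], "angular": [0, 0, 0.172], "hand": 0.0},
    {"translation": [0, 0, 0], "angular": [0, 0, 0.172], "hand": 0.0},
    {"translation": [0, 0, 0], "angular": [0, 0, 0.172], "hand": 0.0},
    {"translation": [0, 0, 0], "angular": [0, 0, 0.172], "hand": 0.0},
    {"translation": [0, 0, 0], "angular": [0, 0, 0.172], "hand": 0.0},
    {"translation": [0, 0, 0], "angular": [0, 0, 0.172], "hand": 0.0},
    {"translation": [0, 0, 0], "angular": [0, 0, 0.172], "hand": 0.0},
    {"translation": [0, 0, 0], "angular": [0, 0, 0.172], "hand": 0.0}
  ]
}}

```text
time_s: 21.2
eef_pos: [0.5442, 0.3296, 0.056]
eef_rot: [-0.0, 0.942, 0.334, 0.002]
wrist_force: [5.3, 2.9, 2.1]
opening: 0.195
```

Call:
{"api": "apply_moves", "payload": {
  "plan": [
    {"translation": [0, 0, 0], "angular": [0, 0, 0.172], "hand": 0.0},
    {"translation": [0, 0, 0], "angular": [0, 0, 0.172], "hand": 0.0},
    {"translation": [0, 0, 0], "angular": [0, 0, 0.172], "hand": 0.0},
    {"translation": [0, 0, 0], "angular": [0, 0, 0.172], "hand": 0.0},
    {"translation": [0, 0, 0], "angular": [0, 0, 0.172], "hand": 0.0},
    {"translation": [0, 0, 0], "angular": [0, 0, 0.172], "hand": 0.0},
    {"translation": [0, 0, 0], "angular": [0, 0, 0.172], "hand": 0.0},
    {"translation": [0, 0, 0], "angular": [0, 0, 0.172], "hand": 0.0},
    {"translation": [0, 0, 0], "angular": [0, 0, 0.172], "hand": 0.0},
    {"translation": [0, 0, 0], "angular": [0, 0, 0.002], "hand": 0.0}
  ]
}}

```text
time_s: 22.45
eef_pos: [0.5442, 0.3289, 0.056]
eef_rot: [-0.001, 0.909, -0.417, 0.001]
wrist_force: [6.4, 0.5, 4.1]
opening: 0.194
```

```bash
python3 - <<'E'
from h import *
go((S[3][0],S[3][1],.055),130.6-180)
E
```

```text
t 22.45 pos [0.5442 0.3289 0.056 ] yaw -49.35 tilt [ 3.e-03  3.e-04 -1.e+00] q [ 3.580e-01  5.080e-01  1.562e+00 -1.000e-03  1.069e+00  2.790e+00] open 0.0166 F [6.4 0.5 4.1] T [ 0.06 -0.91 -0.06]
tool shift [-0.001   0.0008  0.001 ] turn 0.0008
```

Call:
{"api": "apply_moves", "payload": {
  "plan": [
    {"translation": [0, 0, 0], "angular": [0, 0, 0], "hand": 0.034},
    {"translation": [0, 0, 0], "angular": [0, 0, 0], "hand": 0.034},
    {"translation": [0, 0, 0], "angular": [0, 0, 0], "hand": 0.034},
    {"translation": [0, 0, -0.015], "angular": [0, 0, 0], "hand": 0.034},
    {"translation": [0, 0, -0.03], "angular": [0, 0, 0], "hand": 0.034},
    {"translation": [0, 0, -0.03], "angular": [0, 0, 0], "hand": 0.034},
    {"translation": [0, 0, 0], "angular": [0, 0, 0], "hand": 0.034}
  ]
}}

```text
time_s: 23.32
eef_pos: [0.545, 0.33, 0.1344]
eef_rot: [-0.002, 0.909, -0.418, 0.002]
wrist_force: [0.6, -0.4, -0.1]
opening: 0.4
```

```bash
python3 - <<'E'
from h import *
go((S[4][0],S[4][1],.13),-2.3-2.5+90)
E
```

```text
t 23.325 pos [0.545  0.33   0.1344] yaw -49.39 tilt [ 0.0065  0.0024 -1.    ] q [0.358 0.406 1.527 0.    1.201 2.791] open 0.0341 F [ 0.6 -0.4 -0.1] T [-0.02 -0.03 -0.05]
tool shift [0.0498 0.0998 0.0039] turn -2.349
```

Call:
{"api": "apply_moves", "payload": {
  "plan": [
    {"translation": [0.0249, 0.0499, 0], "angular": [0, 0, 0], "hand": 0.034},
    {"translation": [0.0249, 0.0499, 0], "angular": [0, 0, 0], "hand": 0.034},
    {"translation": [0, 0, 0], "angular": [0, 0, -0.1678], "hand": 0.034},
    {"translation": [0, 0, 0], "angular": [0, 0, -0.1678], "hand": 0.034},
    {"translation": [0, 0, 0], "angular": [0, 0, -0.1678], "hand": 0.034},
    {"translation": [0, 0, 0], "angular": [0, 0, -0.1678], "hand": 0.034},
    {"translation": [0, 0, 0], "angular": [0, 0, -0.1678], "hand": 0.034},
    {"translation": [0, 0, 0], "angular": [0, 0, -0.1678], "hand": 0.034},
    {"translation": [0, 0, 0], "angular": [0, 0, -0.1678], "hand": 0.034},
    {"translation": [0, 0, 0], "angular": [0, 0, -0.1678], "hand": 0.034}
  ]
}}

```text
time_s: 24.58
eef_pos: [0.4987, 0.2261, 0.1295]
eef_rot: [-0.0, 0.971, 0.241, -0.001]
wrist_force: [-0.3, -1.1, -0.7]
opening: 0.398
```

Call:
{"api": "apply_moves", "payload": {
  "plan": [
    {"translation": [0, 0, 0], "angular": [0, 0, -0.1678], "hand": 0.034},
    {"translation": [0, 0, 0], "angular": [0, 0, -0.1678], "hand": 0.034},
    {"translation": [0, 0, 0], "angular": [0, 0, -0.1678], "hand": 0.034},
    {"translation": [0, 0, 0], "angular": [0, 0, -0.1678], "hand": 0.034},
    {"translation": [0, 0, 0], "angular": [0, 0, -0.1678], "hand": 0.034},
    {"translation": [0, 0, 0], "angular": [0, 0, -0.1678], "hand": 0.034},
    {"translation": [0, 0, 0], "angular": [0, 0, 0], "hand": 0.034},
    {"translation": [0, 0, 0], "angular": [0, 0, 0], "hand": 0.034}
  ]
}}

```text
time_s: 25.58
eef_pos: [0.4991, 0.2262, 0.1299]
eef_rot: [-0.0, 0.737, 0.676, -0.0]
wrist_force: [0.2, 0.6, 0.5]
opening: 0.399
```

```bash
python3 - <<'E'
from h import *
go((S[4][0],S[4][1],.055),-2.3-2.5+90)
c=cam("scene");cv2.imwrite("pics/s12.png",crop(c["img"],285,220,120,95,6.3))
c=cam("top");cv2.imwrite("pics/t12.png",crop(c["img"],265,198,135,125,4.8))
E
```

```text
t 25.575 pos [0.4991 0.2262 0.1299] yaw 85.01 tilt [-6.e-04 -1.e-04 -1.e+00] q [0.209 0.236 1.762 0.    1.145 0.296] open 0.0341 F [0.2 0.6 0.5] T [-0.04  0.01  0.01]
tool shift [0.0012 0.0026 0.0749] turn -0.0033
```

View pics/t12.png

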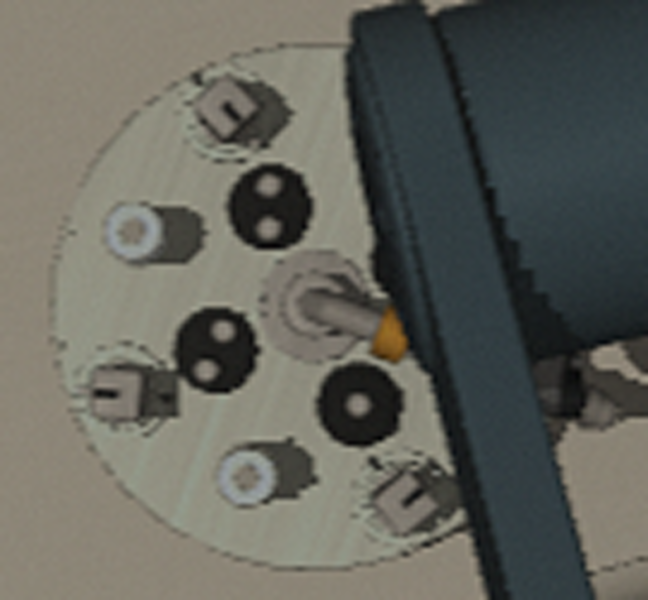

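Call:
{"api": "apply_moves", "payload": {
  "plan": [
    {"translation": [0.0012, 0.0024, 0.015], "angular": [0, 0, 0], "hand": 0.034},
    {"translation": [0, 0, 0], "angular": [0, 0, 0], "hand": 0.034},
    {"translation": [0, 0, 0.015], "angular": [0, 0, 0], "hand": 0.034},
    {"translation": [0, 0, 0.015], "angular": [0, 0, 0], "hand": 0.034},
    {"translation": [0, 0, 0.015], "angular": [0, 0, 0], "hand": 0.034},
    {"translation": [0, 0, 0.0145], "angular": [0, 0, 0], "hand": 0.034},
    {"translation": [0, 0, 0], "angular": [0, 0, 0], "hand": 0.034},
    {"translation": [0, 0, 0], "angular": [0, 0, 0], "hand": 0.034}
  ]
}}

```text
time_s: 26.68
eef_pos: [0.5022, 0.2273, 0.0559]
eef_rot: [0.0, 0.736, 0.677, 0.0]
wrist_force: [0.2, 0.2, -0.4]
opening: 0.392
```

```bash
python3 - <<'E'
from h import *
go((S[4][0],S[4][1],.055),-2.3-2.5+90)
c=cam("scene");cv2.imwrite("pics/s13.png",crop(c["img"],300,180,120,95,6.3))
E
```

```text
t 26.675 pos [0.5022 0.2273 0.0559] yaw 85.19 tilt [ 4.e-04  1.e-04 -1.e+00] q [ 0.21   0.353  1.788 -0.     1.     0.294] open 0.0335 F [ 0.2  0.2 -0.4] T [-0.01 -0.06  0.02]
tool shift [-0.0001 -0.0004  0.0009] turn -0.0002
```

View pics/s13.png

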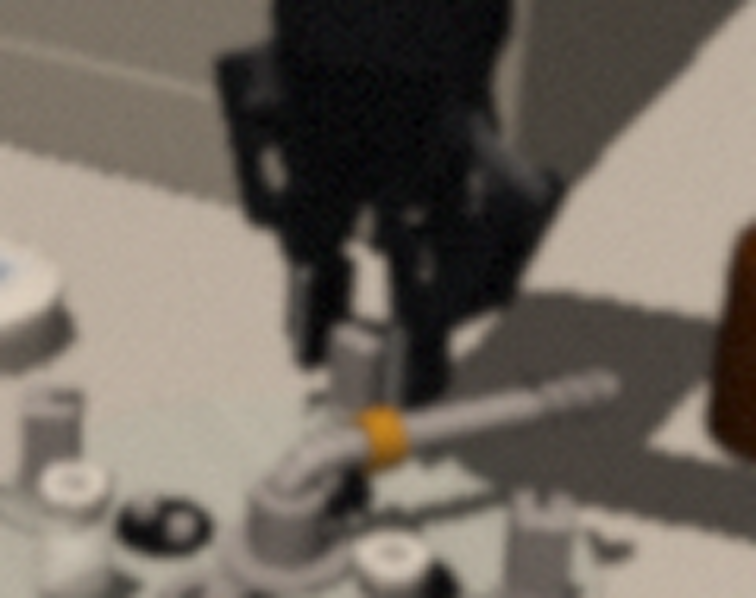

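Call:
{"api": "apply_moves", "payload": {
  "plan": [
    {"translation": [0, -0.0004, 0.0005], "angular": [0, 0, 0], "hand": 0.034},
    {"translation": [0, 0, 0], "angular": [0, 0, 0], "hand": 0.0},
    {"translation": [0, 0, 0], "angular": [0, 0, 0], "hand": 0.0},
    {"translation": [0, 0, 0], "angular": [0, 0, 0], "hand": 0.0},
    {"translation": [0, 0, 0], "angular": [0, 0, 0], "hand": 0.0}
  ]
}}

```text
time_s: 27.35
eef_pos: [0.5026, 0.2273, 0.056]
eef_rot: [0.001, 0.736, 0.677, 0.001]
wrist_force: [4.4, -1.0, 4.6]
opening: 0.197
```

```bash
python3 - <<'E'
from h import *
go((S[4][0],S[4][1],.055),-2.3)
E
```

```text
t 27.35 pos [0.5026 0.2273 0.056 ] yaw 85.18 tilt [ 2.3e-03  2.0e-04 -1.0e+00] q [ 0.21   0.352  1.789 -0.     0.998  0.294] open 0.0168 F [ 4.4 -1.   4.6] T [-0.23 -0.54 -0.02]
tool shift [-0.0002 -0.0009  0.001 ] turn 1.5268
```

Call:
{"api": "apply_moves", "payload": {
  "plan": [
    {"translation": [0, 0, 0], "angular": [0, 0, 0.1697], "hand": 0.0},
    {"translation": [0, 0, 0], "angular": [0, 0, 0.1697], "hand": 0.0},
    {"translation": [0, 0, 0], "angular": [0, 0, 0.1697], "hand": 0.0},
    {"translation": [0, 0, 0], "angular": [0, 0, 0.1697], "hand": 0.0},
    {"translation": [0, 0, 0], "angular": [0, 0, 0.1697], "hand": 0.0},
    {"translation": [0, 0, 0], "angular": [0, 0, 0.1697], "hand": 0.0},
    {"translation": [0, 0, 0], "angular": [0, 0, 0.1697], "hand": 0.0},
    {"translation": [0, 0, 0], "angular": [0, 0, 0.1697], "hand": 0.0},
    {"translation": [0, 0, 0], "angular": [0, 0, 0.1697], "hand": 0.0},
    {"translation": [0, 0, 0], "angular": [0, 0, 0], "hand": 0.0}
  ]
}}

```text
time_s: 28.6
eef_pos: [0.5029, 0.227, 0.056]
eef_rot: [0.0, 1.0, -0.021, 0.002]
wrist_force: [5.5, -2.2, 3.2]
opening: 0.197
```

```bash
python3 - <<'E'
from h import *
go((S[4][0],S[4][1],.055),-2.3)
E
```

```text
t 28.6 pos [0.5029 0.227  0.056 ] yaw -2.44 tilt [ 3.e-03 -1.e-04 -1.e+00] q [ 2.090e-01  3.530e-01  1.789e+00 -1.000e-03  9.980e-01  1.823e+00] open 0.0168 F [ 5.5 -2.2  3.2] T [-0.39 -0.79 -0.07]
tool shift [-0.0013 -0.0001  0.001 ] turn -0.0025
```

Call:
{"api": "apply_moves", "payload": {
  "plan": [
    {"translation": [0, 0, 0], "angular": [0, 0, 0], "hand": 0.034},
    {"translation": [0, 0, 0], "angular": [0, 0, 0], "hand": 0.034},
    {"translation": [0, 0, 0], "angular": [0, 0, 0], "hand": 0.034},
    {"translation": [0, 0, -0.015], "angular": [0, 0, 0], "hand": 0.034},
    {"translation": [0, 0, -0.03], "angular": [0, 0, 0], "hand": 0.034},
    {"translation": [0, 0, -0.05], "angular": [0, 0, 0], "hand": 0.034},
    {"translation": [0, 0, -0.05], "angular": [0, 0, 0], "hand": 0.034},
    {"translation": [0, 0, 0], "angular": [0, 0, 0], "hand": 0.034}
  ]
}}

```text
time_s: 29.6
eef_pos: [0.5046, 0.2281, 0.2064]
eef_rot: [-0.001, 1.0, -0.02, 0.005]
wrist_force: [0.7, -0.1, -0.3]
opening: 0.398
```

```bash
python3 - <<'E'
from h import *
go((.35,.0,.22),-2.3)
E
```

```text
t 29.6 pos [0.5046 0.2281 0.2064] yaw -2.3 tilt [ 0.0102  0.0023 -0.9999] q [0.21  0.15  1.695 0.    1.287 1.821] open 0.0339 F [ 0.7 -0.1 -0.3] T [0.06 0.02 0.02]
tool shift [-0.1451  0.2341 -0.0157] turn -0.0001
```

Clear of the view to verify.

Call:
{"api": "apply_moves", "payload": {
  "plan": [
    {"translation": [-0.029, 0.047, 0], "angular": [0, 0, 0], "hand": 0.034},
    {"translation": [-0.029, 0.047, 0], "angular": [0, 0, 0], "hand": 0.034},
    {"translation": [-0.029, 0.047, 0], "angular": [0, 0, 0], "hand": 0.034},
    {"translation": [-0.029, 0.047, 0], "angular": [0, 0, 0], "hand": 0.034},
    {"translation": [-0.029, 0.047, 0], "angular": [0, 0, 0], "hand": 0.034},
    {"translation": [0, 0.05, 0], "angular": [0, 0, 0], "hand": 0.034},
    {"translation": [0, 0.05, 0], "angular": [0, 0, 0], "hand": 0.034},
    {"translation": [0, 0, 0], "angular": [0, 0, 0], "hand": 0.034}
  ]
}}

```text
time_s: 30.6
eef_pos: [0.3425, -0.1042, 0.2003]
eef_rot: [0.0, 1.0, -0.023, 0.0]
wrist_force: [-0.5, 1.1, 0.3]
opening: 0.402
```

```bash
python3 - <<'E'
from h import *
c=cam("top"); cv2.imwrite("pics/t14f.png",c["img"][:,:,::-1])
ims=[crop(c["img"],x-16,y-16,32,32,12) for x,y in((349,301),(291,280),(312,221),(373,243))]
m=np.vstack([np.hstack(ims[:2]),np.hstack(ims[2:])]); m=cv2.convertScaleAbs(m,alpha=1.6,beta=-40)
m=cv2.resize(m,None,fx=.78,fy=.78)
cv2.imwrite("pics/t14.png",m)
cv2.imwrite("pics/t14d.png",cv2.absdiff(c["img"],np.load("top.npy"))*3)
E
```

```text
(no output)
```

View pics/t14.png

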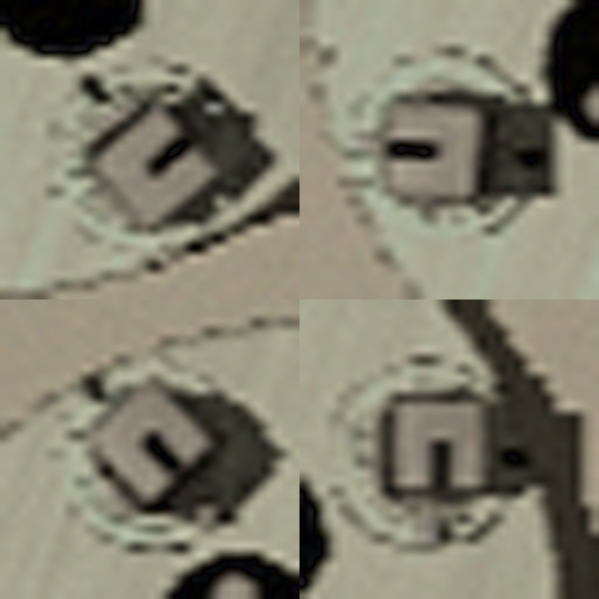

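View pics/t14f.png

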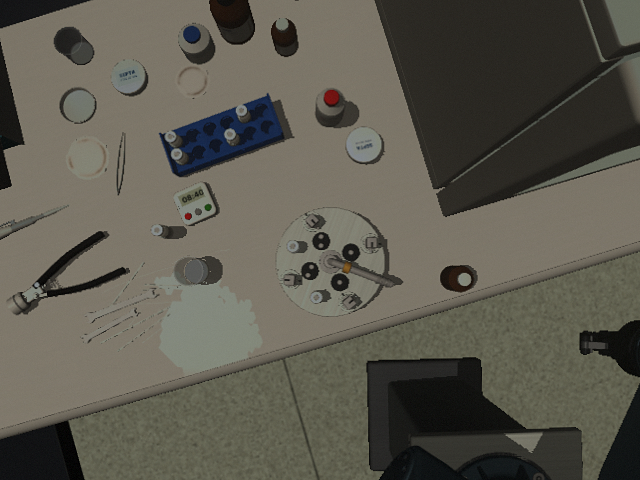

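View pics/t14d.png

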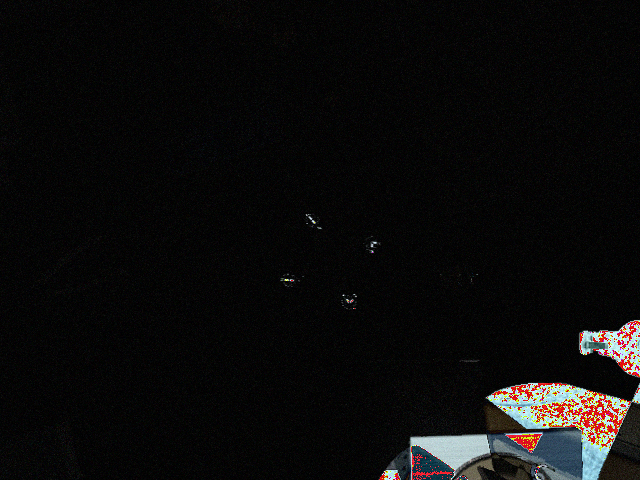

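```bash
python3 - <<'E'
import cv2,numpy as np
a=np.load("top.npy")[:,:,::-1];b=cv2.imread("pics/t14f.png")
f=lambda i:cv2.resize(i[255:305,430:490],None,fx=6,fy=6,interpolation=cv2.INTER_CUBIC)
cv2.imwrite("pics/amb.png",np.hstack([f(a),f(b)]))
E
```

```text
(no output)
```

View pics/amb.png

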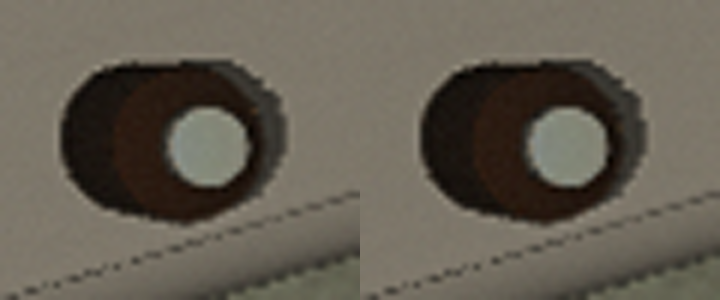

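The bottle is in the same place in both pictures; only the edge of its shadow differs slightly. All four marks have turned by the amounts asked.

```bash
python3 -c "
from bench import ctrl
print(ctrl.hand_in())"
```

```text
the job is handed in; nothing more can be done
None
```

I tightened all four screws clockwise, in order round the rim from the pipe, and handed the job in at about 30.7 s of the 72 s allowed. The stud counts, and so the quarter turns, were 1, 2, 2 and 1. I finished each screw before turning the next, and at the end the gripper was open and well clear.

- **Screw angles:** the last top picture shows the head marks turned by about 90, 180, 180 and 90 degrees. The gripper's final angles were within about 0.2 degrees of my targets. Those targets come from head angles read off the picture, good to about 2 degrees.
- **Backing off:** I set each grip about 2.5 degrees clockwise of the head, so that closing the jaws could only turn the screw forward.
- **Surroundings:** comparing the before and after top pictures, only the screw heads and the arm changed. The vials, tin and beaker show no change, and the amber bottle differs only in a slight shadow edge.
- **Forces:** wrist force readings stayed under about 10 N whenever I checked.

No check failed. The only disagreement was between the two cameras, about 1 mm on where the screws stand, and it did not affect the grips.

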